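# Slide the vial tray home into the sampler

## Robot

A 7-joint arm with a two-finger parallel gripper is mounted at the origin on the work surface. World frame = base frame: x ahead of the robot, y to its left, z up, the work surface at z = 0. Lengths are in m, angles in rad, forces in N, time in s.
With the tool pointing down it reaches from about 0.4 to 0.85 m from the base axis. Payload 4.5 kg.
Tool frame: the origin (TCP) lies on the centre line of the jaws, within the pads' length; the fingertips stand 8 mm ahead of it and the grasp point (between the pads) lies 11 mm behind it; z points along the fingers, x is the direction in which the jaws open and shut, and the axes are right-handed (so a half turn about z gives the same grasp; the last joint's range is limited). The gripper opens to 88 mm and grips with 3 to 60 N. Pads are 18 mm wide; open, the fingers measure 123 mm over their backs; the gripper's body (75 mm by 187 mm) begins 45 mm behind the grasp point.
Start: joints at [1.205, 0.689, -0.195, 1.565, 0.157, 0.902, -0.215], TCP at [0.243, -0.576, 0.247] pointing down, gripper open.
Joint ranges: [-3.01, 3.01], [-0.46, 2.08], [-1.47, 1.51], [0.13, 2.56], [-1, 4.14], [0.04, 2.09], [-2.66, 2.66]. Speed limits (rad/s): [2.57, 2.57, 3.14, 3.14, 3.14, 3.14, 3.14].

## Interface

Orientations are given as a unit quaternion [x, y, z, w].
In Python, from plant import r gives the robot as it stands.
- The arm moves only by the shell command python3 -m pendant 'ROWS' [FORCE]. ROWS is JSON, a list of rows, each a list of 3 entries, a list of its own where there are three numbers: the turn, a rotation vector about the tool's x, y, z in rad, then the shift along the tool's x, y, z in m, then the opening, from 0 (shut) to 1 (fully open). In form: [[[wx, wy, wz], [tx, ty, tz], claw], ...]. A call has 1 to 10 rows; each row is the pose to reach, as a shift and turn from the pose commanded when the call began, along the tool's axes at that moment; what a row does not reach only later rows make up. A row lasts 1/10 s, in which the tool goes at most 50 mm and 8.59 degrees, less where a joint would pass 70% of its speed; a pose out of reach is approached as far as the arm can. A call with a gripper value outside its range is refused whole. The fingers move at their own pace and stop on an object; FORCE is the grip in N (left out, the last holds). Time passes only in rows, so rows that repeat a pose let the fingers close. It gives the time, the measured TCP pose, the force and the opening at its end, in the units of the state.
- r.get_state(): the state, without advancing time (a new reading comes with each control period).
- r.snapshot(name): name is "side" or "top"; returns a dict with "image" (420x560x3 uint8, red, green, blue), "mtx" (3x3 intrinsics, pixels), "R" (3x3) and "t" (3): a world point X has camera coordinates R X + t. Camera axes: x right, y down, z forward; pixel columns grow to the right and rows downward; lengths in m; the calibration is good to about 2 mm. A picture is of the moment at which its call begins. There is no depth.
- r.finish_job(): hands the job in, once; it reports no verdict.
The state is a dict: "clock": time; "q": joint angles; "qd": joint speeds; "joint_torque": joint torques, N m; "tool_pos": TCP position; "eef_rot": TCP orientation; "contact_force": force on the tool from outside, world axes, zero at the start; "moment": the same for the moment, N m; "opening": opening from 0.0 (shut) to 1.0 (fully open).
Only numpy, scipy, OpenCV 4.12 (cv2) and the standard library are available. Lean on these libraries where they do the work, as an engineer would, in place of code of your own. Each camera call takes 0.05 s, during which the arm holds its last target. There are 200 camera calls.

## Task

Load the autosampler: with the fingertips press down the ribbed release button at the foot of the carriage's upright push tab, keep it pressed all the while you push the carriage along its rods against the rubber bumpers at the needle tower, and only there let go, so that the button springs up and locks the carriage. Nothing is to be lifted: leave the vial rack seated in the carriage, and the other things on the bench where they stand.

Things in the scene. Friction and masses are not known exactly. Their poses are not given: they have to be found in the camera images.
- sampler: Fixed autosampler loading slide, white base 150 (x) by 470 mm (y), 18 mm high, y = -285 to +185 mm. Origin on the bench under the centre line of the two steel rods along its y; z up. The carriage slides towards its -y, where a white needle tower 233 mm high stands at y = -210 to -285 mm; a needle head overhangs y = -162 to -212 mm, 101 mm up and more. Place and yaw vary.
- carriage (a joint): How far the aluminium carriage has moved along the sampler's -y, in m: 0 at the outer end, 0.130 against the rubber bumpers (end stop). It starts between 0 and 0.045, locked. With the button up it is locked by a toothed strip every 10 mm; with the button down it slides with about 2 to 5 N.
- button (a joint): How far the release button is pressed down, in m: 0 up, 0.007 fully down. Spring: about 2 N to start, 4.2 N at full depth; springs up when let go. Up to 0.004 its tongue stands between the teeth of a locking strip (pitch 10 mm, 1.75 mm play either way) and locks the carriage; pressed deeper it frees it. At the end stop the tongue finds a gap again.
- button_top (a point): Centre of the top of the release button: grey, ribbed, 36 mm (x) by 28 mm (y), 69 mm above the bench when up, 62 mm when fully down (the black housing round it: 60 mm). It rides on the carriage; axes parallel to the sampler's. Beside it towards -y stands the push tab; on the other three sides it is open.
- push_tab (a point): Middle of the face, towards the button, of the upright aluminium push tab fixed on the carriage: 50 mm wide (x), 7 mm thick, reaching 90 mm above the bench; the face lies 17 mm from the button's centre towards the sampler's -y. Point 79 mm above the bench. The vial rack begins 23 mm behind this face; vials reach 88 mm, its carrying bar 94 mm above the bench.
- button_home (a point): Point fixed on the sampler where button_top (button up) will be when the carriage is at its end stop.
- rack (a joint): How far the white vial rack has been lifted out of the carriage's lipped bed, in m (0 = seated). Rack 104 x 130 x 26 mm (x, y, z), about 0.35 kg, with 17 amber vials and a white carrying bar; its underside is 48 mm above the bench and its centre 105 mm from the button's centre towards -y. It only rides along.
- solvent: Clear 185 mm tall bottle, 86 mm across, with blue cap, standing behind the sampler, 135 to 150 mm from the rods' centre line, on the tower's side of the rack. Origin at the centre of its foot. Bystander.
- beaker: Glass beaker 68 mm across, 90 mm high, standing behind the sampler's outer end. Origin at the centre of its foot. Bystander.
- hs_vial: Clear headspace vial 23 mm across, 75 mm high, aluminium cap, standing in front of the sampler, about 115 mm from the rods' centre line. Origin at the centre of its foot. Bystander.
- std_jar: Amber jar 42 mm across, 65 mm high, white cap, standing behind the sampler, about 115 mm from the rods' centre line. Origin at the centre of its foot. Bystander.
- cap_box: White open box 75 x 95 x 32 mm with one divider, in front of the sampler. Origin at the centre of its underside. Bystander.
- driver: Screwdriver 170 mm long with black handle, lying on the bench across the sampler's outer end. Bystander.
- spare_rack: Small grey rack 54 x 104 x 24 mm with four clear vials, behind the sampler. Origin at the centre of its underside. Bystander.

How it is judged:
On the way, in this order (a step that is already met when the one before it is completed fails the run):
1. the fingers press the release button down while the carriage is still near its outer end (value of joint button above 0.0045 m and value of joint carriage below 0.07 m and contact force between the fingers and anything else above 1 N), for 0.1 s.
2. the carriage reaches its end stop with the button still held down (value of joint button above 0.003 m and value of joint carriage above 0.127 m), for 0.05 s.
At the end, for the whole second after the job is handed in: The carriage rests within 3 mm of its end stop at the bumpers, the button has sprung back up (less than 1.2 mm down) so that the carriage is locked, and the vial rack is seated in its bed (raised less than 4 mm) (value of joint carriage above 0.127 m and value of joint button below 0.0012 m and velocity of joint carriage between -0.005 and 0.005 m/s and value of joint rack below 0.004 m); the robot touches nothing.
It fails at once if the button is let go with the carriage part-way along its rods (value of joint button below 0.002 m and value of joint carriage between 0.07 and 0.12 m).
It fails at once if the vial rack is lifted out of its bed (over 8 mm) (value of joint rack above 0.008 m).
It fails at once if a bystander on the bench is moved by more than 20 mm or knocked over (distance of any of solvent, beaker, hs_vial, std_jar, cap_box, driver, spare_rack from where it was at the start of the episode above 0.02 m or angle between any of solvent, beaker, hs_vial, std_jar's own z axis and vertical above 0.5 rad).
It also fails if it takes over 32 s, if anything falls off the work surface, if the arm or the gripper's body presses on something with over 40 N, if the wrist force passes 120 N, or if a joint passes its speed limit or range.

## Working session

There is one attempt and no reset: what is moved stays moved. The work goes in short steps, Python scripts to look and compute and a shell command to move; the robot and the scene stay as the last step left them, time stands still between calls to the robot, and variables do not carry over. Pictures are saved under pics/ and viewed, about 8 in all and at most 12, crops included, and the job is handed in when it is done.

```bash
mkdir -p pics; ls
python3 - <<'E'
from plant import r
import cv2,pickle
d={}
for n in("top","side"):
    s=r.snapshot(n); d[n]=s; cv2.imwrite(f"pics/{n}0.png",s["image"][:,:,::-1])
    print(n,s["mtx"].tolist(),s["R"].round(4).tolist(),s["t"].round(4).tolist())
pickle.dump(d,open("s0.pkl","wb"))
s=r.get_state();print({k:s[k] for k in("clock","tool_pos","eef_rot","contact_force","opening")})
E
```

```text
pics
top [[495.7351284300122, 0.0, 266.094346719795], [0.0, 495.7351284300122, 205.75737998661958], [0.0, 0.0, 1.0]] [[-0.0136, -0.9998, 0.0174], [-0.9875, 0.0107, -0.157], [0.1568, -0.0193, -0.9874]] [0.073, 0.5688, 0.8021]
side [[409.6461704111369, 0.0, 282.23824844118906], [0.0, 409.6461704111369, 207.86343179108638], [0.0, 0.0, 1.0]] [[-0.9977, -0.0679, 0.0076], [-0.0517, 0.6778, -0.7334], [0.0447, -0.7321, -0.6797]] [0.5934, 0.0527, 0.8727]
{'clock': 0.1, 'tool_pos': array([ 0.2430209 , -0.57523995,  0.24600419]), 'eef_rot': array([ 8.33446666e-01, -5.52599334e-01, -6.91773330e-04, -3.90724486e-04]), 'contact_force': array([-0.03033714, -0.62410346, -0.18617053]), 'opening': 0.999737894829957}
```

View pics/top0.png

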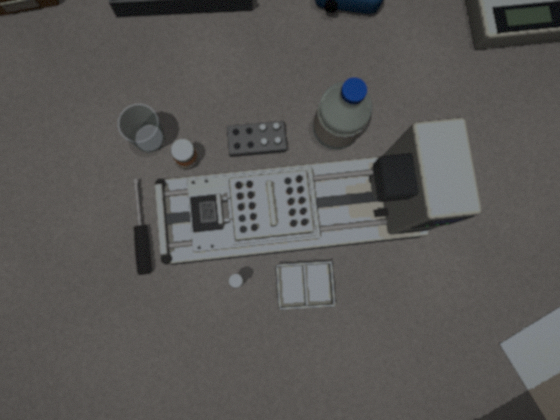

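View pics/side0.png

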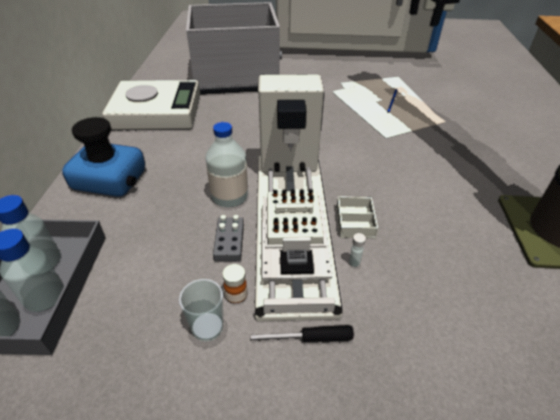

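The top view shows the sampler with its tower at the right (about 445,170), the button in its black housing near (206,212), and the push tab near (224,208). In the side view the button is near (297,257). I'll crop both views around it.

Run:
```python
import cv2,pickle,numpy as np
d=pickle.load(open("s0.pkl","rb"))
a=d["top"]["image"][165:270,150:330,::-1]; b=d["side"]["image"][225:315,245:350,::-1]
f=lambda im,k:cv2.convertScaleAbs(cv2.resize(im,None,fx=k,fy=k,interpolation=cv2.INTER_CUBIC),alpha=1.5)
A=f(a,4);B=f(b,5)[:, :]
cv2.imwrite("pics/tc.png",A);cv2.imwrite("pics/sc.png",B)
```

```text
(no output)
```

View pics/tc.png

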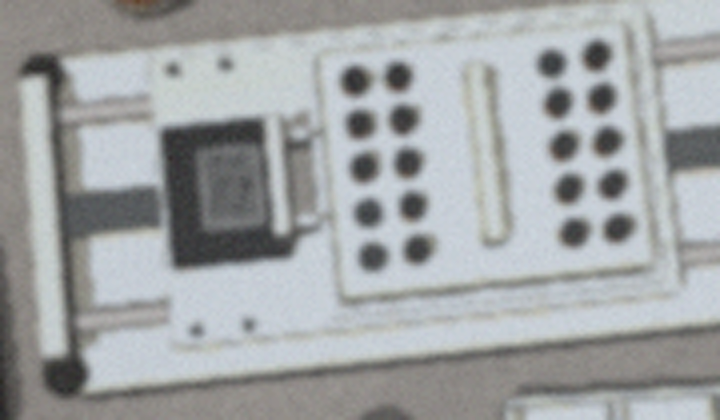

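View pics/sc.png

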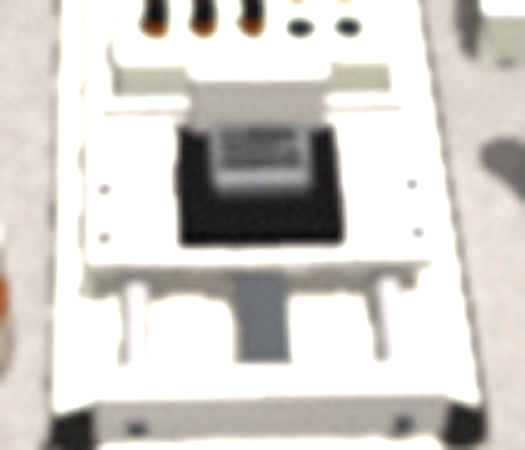

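The top crop shows the button top with corners near crop (197,147), (262,143), (267,225) and (203,230). The tab's upper edge lies at crop x 265–290, and the rods run (65,115)→(700,50) and (85,320)→(700,250). In the side crop, the front top edge of the button runs (213,168)–(310,168).

```bash
cat > h.py <<'E'
import numpy as np
def ray(s,u,v,z):
    R=np.array(s["R"]);c=-R.T@np.array(s["t"]);d=R.T@np.linalg.inv(s["mtx"])@[u,v,1]
    return c+d*(z-c[2])/d[2]
def pix(s,X):
    p=np.array(s["mtx"])@(np.array(s["R"])@X+s["t"]);return p[:2]/p[2]
E
python3 - <<'E'
from h import *
import pickle
d=pickle.load(open("s0.pkl","rb"));T,S=d["top"],d["side"]
t=lambda x,y,z:ray(T,150+(x+.5)/4-.5,165+(y+.5)/4-.5,z); s=lambda x,y,z:ray(S,245+(x+.5)/5-.5,225+(y+.5)/5-.5,z)
print("cams",-np.array(T["R"]).T@T["t"],-np.array(S["R"]).T@S["t"])
R1,R2,R3,R4=t(65,115,.035),t(700,50,.035),t(85,320,.035),t(700,250,.035)
for a,b in((R1,R2),(R3,R4)):
    v=a-b; print("yaw of +y",np.degrees(np.arctan2(-v[0],v[1])),a,b)
for p in((197,147),(262,143),(267,225),(203,230)): print(t(*p,.069).round(4))
print("ctr top",t(232.5,186,.069),"tab top",t(277,118,.09),t(288,236,.09), "tab face top edge", t(266,118,.09),t(276,236,.09))
a,b=s(213,168,.069),s(310,168,.069);print("front edge side",a,b,(a+b)/2)
# base edges
# carriage outer edge, outer end bar
print("base",t(90,392,.018),t(719,325,.018))
E
```

```text
cams [0.43694014 0.08243211 0.8801261 ] [0.5557761  0.64346776 0.62732494]
yaw of +y 5.385154169688049 [0.59467406 0.2387429  0.035     ] [ 0.62066527 -0.03697789  0.035     ]
yaw of +y 5.837729276683936 [0.50601765 0.22867425 0.035     ] [ 0.53288973 -0.03415488  0.035     ]
[0.5743 0.1778 0.069 ]
[0.5757 0.1509 0.069 ]
[0.5414 0.1488 0.069 ]
[0.5397 0.175  0.069 ]
ctr top [0.5578202  0.16302951 0.069     ] tab top [0.58229042 0.14311984 0.09      ] [0.53419741 0.13865446 0.09      ] tab face top edge [0.58233654 0.14756036 0.09      ] [0.53425234 0.14345406 0.09      ]
front edge side [0.5747961  0.17228271 0.069     ] [0.5405198  0.16972854 0.069     ] [0.55765795 0.17100563 0.069     ]
base [0.47633741 0.22895586 0.018     ] [ 0.50187305 -0.04373916  0.018     ]
```

```bash
P='[[0,0,0.152],[-0.28,-0.29,0],0]'; python3 -m pendant '[[[0,0,0.15],[-0.28,-0.29,0],0],[[0,0,0.15],[-0.28,-0.29,0],0],[[0,0,0.15],[-0.28,-0.29,0],0],[[0,0,0.15],[-0.28,-0.29,0],0],[[0,0,0.15],[-0.28,-0.29,0],0],[[0,0,0.15],[-0.28,-0.29,0],0],[[0,0,0.15],[-0.28,-0.29,0],0],[[0,0,0.15],[-0.28,-0.29,0],0],[[0,0,0.15],[-0.28,-0.29,0],0],[[0,0,0.15],[-0.28,-0.29,0],0]]' 10
cat >> h.py <<'E'
from scipy.spatial.transform import Rotation as Ro
def rel(s,tgt,yaw):   # shift and turn (tool axes) to world TCP tgt, tool down, tool x along sampler -y
    A=Ro.from_quat(s["eef_rot"]);th=np.radians(yaw)
    x=np.array([np.sin(th),-np.cos(th),0]);z=np.array([0,0,-1.]);B=np.c_[x,np.cross(z,x),z]
    return A.inv().apply(np.array(tgt)-s["tool_pos"]).round(4),(A.inv()*Ro.from_matrix(B)).as_rotvec().round(4)
E
python3 -c "
from h import *
from plant import r
print(rel(r.get_state(),[.558,.165,.246],5.5))"
```

```text
clock: 1.1
tool_pos: [0.4019, -0.2035, 0.2467]
eef_rot: [0.791, -0.612, -0.0, -0.0]
contact_force: [0.3, -0.7, 0.3]
opening: 0.115
(array([-0.3175, -0.2436,  0.0007]), array([0.0002, 0.0003, 0.158 ]))
```

```bash
python3 -m pendant '[[[0,0,0.158],[-0.317,-0.244,0],0],[[0,0,0.158],[-0.317,-0.244,0],0],[[0,0,0.158],[-0.317,-0.244,0],0],[[0,0,0.158],[-0.317,-0.244,0],0],[[0,0,0.158],[-0.317,-0.244,0],0],[[0,0,0.158],[-0.317,-0.244,0],0],[[0,0,0.158],[-0.317,-0.244,0],0],[[0,0,0.158],[-0.317,-0.244,0],0],[[0,0,0.158],[-0.317,-0.244,0.12],0],[[0,0,0.158],[-0.317,-0.244,0.12],0]]'
python3 -m pendant '[[[0,0,0],[0,0,0],0],[[0,0,0],[0,0,0],0],[[0,0,0],[0,0,0],0]]'
python3 - <<'E'
from h import *
from plant import r
import cv2,pickle
print(rel(r.get_state(),[.558,.165,.126],5.5))
d={n:r.snapshot(n) for n in("top","side")};pickle.dump(d,open("s1.pkl","wb"))
f=lambda im,k:cv2.convertScaleAbs(cv2.resize(im[:,:,::-1],None,fx=k,fy=k,interpolation=cv2.INTER_CUBIC),alpha=1.3)
B=f(d["side"]["image"][190:320,225:355],4);A=f(d["top"]["image"][160:290,150:210],4)
cv2.imwrite("pics/c1.png",np.hstack([B,A]))
E
```

```text
clock: 2.1
tool_pos: [0.5621, 0.1624, 0.1463]
eef_rot: [0.739, -0.674, 0.001, -0.002]
contact_force: [0.1, 0.5, 0.1]
opening: 0.001
clock: 2.4
tool_pos: [0.5616, 0.1615, 0.1493]
eef_rot: [0.738, -0.675, 0.001, -0.002]
contact_force: [0.1, 0.9, -0.2]
opening: 0.009
(array([-0.0038,  0.0034,  0.0233]), array([-0.0045,  0.0004, -0.0066]))
```

View pics/c1.png

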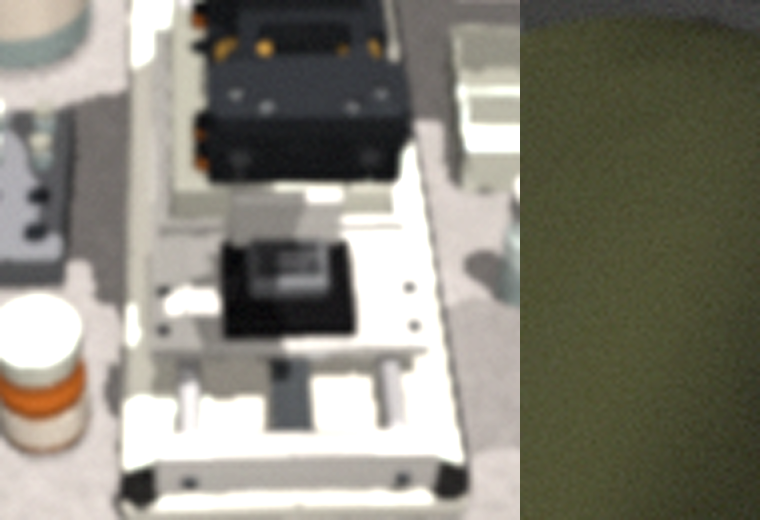

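```bash
python3 -m pendant '[[[-0.004,0,-0.006],[-0.004,0.003,0.02],0],[[-0.004,0,-0.006],[-0.004,0.003,0.04],0],[[-0.004,0,-0.006],[-0.004,0.003,0.06],0],[[-0.004,0,-0.006],[-0.004,0.003,0.06],0],[[-0.004,0,-0.006],[-0.004,0.003,0.06],0]]'
python3 -c "
from h import *
from plant import r
s=r.get_state();print(rel(s,[.5575,.165,.077],5.5),s['contact_force'],s['tool_pos'])"
```

```text
clock: 3.0
tool_pos: [0.5571, 0.1664, 0.0882]
eef_rot: [0.741, -0.672, -0.001, 0.001]
contact_force: [-0.0, 0.6, 0.3]
opening: 0.004
(array([ 0.0014, -0.0003,  0.0112]), array([0.0018, 0.0004, 0.0016])) [-0.03818124  0.60975754  0.26084798] [0.55705925 0.16637716 0.08822266]
```

```bash
python3 -m pendant '[[[0,0,0],[0,0,0.006],0],[[0,0,0],[0,0,0.011],0],[[0,0,0],[0,0,0.014],0],[[0,0,0],[0,0,0.014],0],[[0,0,0],[0,0,0.014],0]]'
```

```text
clock: 3.5
tool_pos: [0.557, 0.1665, 0.0731]
eef_rot: [0.741, -0.672, -0.001, 0.001]
contact_force: [1.7, 0.9, 2.7]
opening: 0.006
```

```bash
python3 -m pendant '[[[0,0,0],[0,0,0.002],0],[[0,0,0],[0,0,0.004],0],[[0,0,0],[0,0,0.004],0],[[0,0,0],[0,0,0.004],0]]'
```

```text
clock: 3.9
tool_pos: [0.5571, 0.1665, 0.0703]
eef_rot: [0.741, -0.672, -0.001, 0.0]
contact_force: [-0.1, 0.2, 14.7]
opening: 0.005
```

```bash
python3 -m pendant '[[[0,0,0],[0.003,0,0],0],[[0,0,0],[0.006,0,0],0],[[0,0,0],[0.009,0,0],0],[[0,0,0],[0.014,0,0],0],[[0,0,0],[0.02,0,0],0],[[0,0,0],[0.02,0,0],0]]'
```

```text
clock: 4.5
tool_pos: [0.5591, 0.1459, 0.0703]
eef_rot: [0.741, -0.672, -0.001, 0.001]
contact_force: [0.5, -0.4, 14.7]
opening: 0.007
```

Run:
```python
from plant import r
from h import *
import cv2,pickle
s=r.get_state();print(s["tool_pos"],s["contact_force"],s["moment"],Ro.from_quat(s["eef_rot"]).as_matrix()[:,0])
im=r.snapshot("side")["image"]
cv2.imwrite("pics/c2.png",cv2.convertScaleAbs(cv2.resize(im[170:330,225:375,::-1],None,fx=3.5,fy=3.5,interpolation=cv2.INTER_CUBIC),alpha=1.3))
```

```text
[0.55909745 0.14589979 0.07032395] [ 0.46227563 -0.4328579  14.74612699] [-0.25424185 -0.02870899  0.03659214] [ 9.67332492e-02 -9.95310341e-01 -6.53986751e-05]
```

View pics/c2.png

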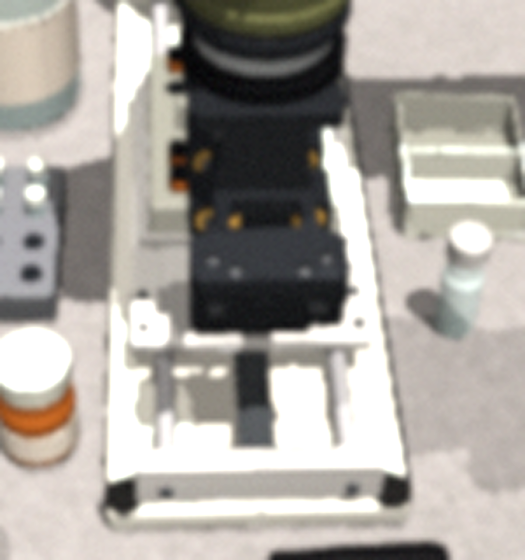

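The picture shows the carriage moving with the fingers. Its outer edge has gone from row ~277 to ~268 and the button is hidden under the gripper. The pressing force is holding at 14.7 N, so I'll carry on.

```bash
python3 -m pendant '[[[0,0,0],[0.004,0,0],0],[[0,0,0],[0.01,0,0],0],[[0,0,0],[0.017,0,0],0],[[0,0,0],[0.024,0,0],0],[[0,0,0],[0.031,0,0],0],[[0,0,0],[0.038,0,0],0],[[0,0,0],[0.045,0,0],0],[[0,0,0],[0.052,0,0],0],[[0,0,0],[0.056,0,0],0],[[0,0,0],[0.056,0,0],0]]'
python3 -c "
from plant import r
print(r.get_state()['moment'])"
```

```text
clock: 5.55
tool_pos: [0.5645, 0.0901, 0.0703]
eef_rot: [0.741, -0.672, -0.0, 0.001]
contact_force: [0.2, -0.8, 14.8]
opening: 0.007
[-0.23094808 -0.07200234 -0.03680747]
```

```bash
python3 -m pendant '[[[0,0,0],[0.004,0,0],0],[[0,0,0],[0.008,0,0],0],[[0,0,0],[0.012,0,0],0],[[0,0,0],[0.016,0,0],0],[[0,0,0],[0.02,0,0],0]]'
python3 -m pendant '[[[0,0,0],[0.004,0,0],0],[[0,0,0],[0.008,0,0],0],[[0,0,0],[0.012,0,0],0]]'
```

```text
clock: 6.05
tool_pos: [0.5664, 0.0717, 0.0703]
eef_rot: [0.741, -0.671, -0.001, 0.0]
contact_force: [-1.1, 1.4, 15.3]
opening: -0.0
clock: 6.35
tool_pos: [0.5672, 0.0658, 0.0703]
eef_rot: [0.743, -0.67, -0.003, -0.003]
contact_force: [-1.7, 11.5, 15.1]
opening: 0.006
```

```bash
python3 -m pendant '[[[0,0,0],[0.003,0,0],0],[[0,0,0],[0.003,0,0],0]]'
python3 - <<'E'
from plant import r
import cv2
a=r.snapshot("side")["image"];b=r.snapshot("top")["image"]
f=lambda im,k:cv2.convertScaleAbs(cv2.resize(im[:,:,::-1],None,fx=k,fy=k,interpolation=cv2.INTER_CUBIC),alpha=1.3)
cv2.imwrite("pics/c3.png",f(a[60:340,210:360],2.1))
cv2.imwrite("pics/c3t.png",f(b[120:290,130:400],2.5))
E
```

```text
clock: 6.55
tool_pos: [0.5674, 0.0646, 0.0703]
eef_rot: [0.743, -0.669, -0.004, -0.003]
contact_force: [-2.6, 14.7, 14.3]
opening: 0.007
```

View pics/c3.png

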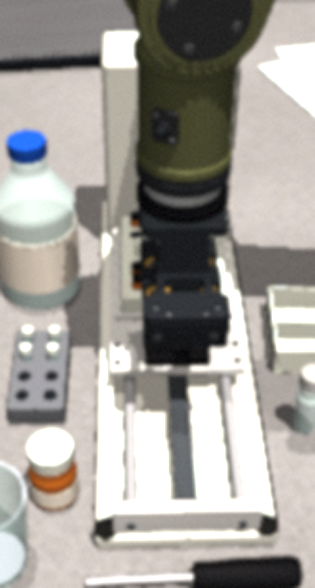

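The side view shows the carriage well along: its outer edge is at full-frame row ~235 (it started at ~277), and the gripper is clear of the head and tower. The push force is rising to 14.7 N with almost no motion. I'll compare the carriage's displacement with the finger travel.

Run:
```python
from h import *
import pickle
d=pickle.load(open("s0.pkl","rb"));T,S=d["top"],d["side"]
o=np.array([.558,.161]);u=np.array([np.sin(np.radians(5.5)),-np.cos(np.radians(5.5))])
al=lambda p:round(float((p[:2]-o)@u),4)
print("outer edge start/now",al(ray(S,296,225+262/5,.048)),al(ray(S,295.7,60+368/2.1,.048)))
print("base outer end (side lower edge)",al(ray(S,298,60+538/2.1,.0)), "top bar", al(ray(T,150+45/4,165+220/4,.04)))
print("bumpers side",[al(ray(S,x,166,.035)) for x in(276,303)],"top",al(ray(T,380,213,.035)),"carriage far end",al(ray(T,150+680/4,165+285/4,.048)))
print("sampler far base end top",al(ray(T,427,235,.018)))
```

```text
outer edge start/now -0.0361 0.0656
base outer end (side lower edge) -0.0838 top bar -0.0844
bumpers side [0.3057, 0.3046] top 0.2904 carriage far end 0.1802
sampler far base end top 0.3716
```

View pics/c3t.png

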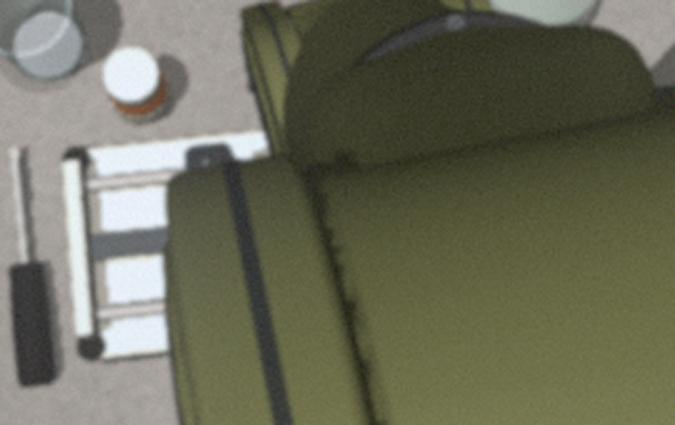

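Three things agree on the end stop:
- The carriage has moved 102 mm and the fingers 102 mm.
- The start gap to the bumpers measured about 105–110 mm.
- The resisting force (15 N) is far above the sliding drag.

I'll do one slight extra push to confirm a hard stop.

```bash
python3 -m pendant '[[[0,0,0],[0.003,0,0],0],[[0,0,0],[0.003,0,0],0],[[0,0,0],[0.003,0,0],0]]'
```

```text
clock: 6.95
tool_pos: [0.5674, 0.0645, 0.0703]
eef_rot: [0.744, -0.668, -0.005, -0.004]
contact_force: [-4.1, 19.7, 15.1]
opening: 0.008
```

It's a hard stop: +5 N for 0.1 mm. Now I'll ease the preload, lift with the fingers still against the tab so the button springs up, then back off and rise.

```bash
python3 -m pendant '[[[0,0,0],[-0.004,0,0],0],[[0,0,0],[-0.006,0,0],0],[[0,0,0],[-0.006,0,-0.006],0],[[0,0,0],[-0.006,0,-0.012],0],[[0,0,0],[-0.007,0,-0.014],0],[[0,0,0],[-0.007,0,-0.014],0]]'
```

```text
clock: 7.55
tool_pos: [0.5653, 0.0631, 0.0823]
eef_rot: [0.742, -0.671, -0.003, 0.001]
contact_force: [-1.2, 6.3, 2.0]
opening: 0.007
```

```bash
python3 -m pendant '[[[0,0,0],[-0.006,0,0],0],[[0,0,0],[-0.012,0,0],0],[[0,0,0],[-0.012,0,-0.01],0],[[0,0,0],[-0.012,0,-0.05],0],[[0,0,0],[-0.012,0,-0.1],0],[[0,0,0],[-0.012,0,-0.15],0],[[0,0,0],[-0.1,0.05,-0.15],0],[[0,0,0],[-0.1,0.1,-0.15],0],[[0,0,0],[-0.1,0.15,-0.15],0],[[0,0,0],[-0.1,0.2,-0.15],0]]'
python3 -m pendant '[[[0,0,0],[-0.05,0.05,0],0],[[0,0,0],[-0.1,0.05,0],0],[[0,0,0],[-0.15,0.05,0],0],[[0,0,0],[-0.15,0.05,0],0],[[0,0,0],[-0.15,0.05,0],0]]'
python3 - <<'E'
from plant import r
import cv2,numpy as np,pickle
d={n:r.snapshot(n) for n in("top","side")};pickle.dump(d,open("s3.pkl","wb"))
f=lambda im,k:cv2.convertScaleAbs(cv2.resize(im[:,:,::-1],None,fx=k,fy=k,interpolation=cv2.INTER_CUBIC),alpha=1.3)
a=f(d["top"]["image"][100:320,110:490],2);b=f(d["side"]["image"][60:350,175:390],440/290)
cv2.imwrite("pics/c4.png",cv2.resize(np.hstack([a[:440],b[:440]]),None,fx=.72,fy=.72) if a.shape[1]+b.shape[1]>1110 else np.hstack([a[:440],b[:440]])[:, :])
print(a.shape,b.shape)
E
```

```text
clock: 8.55
tool_pos: [0.3905, 0.1408, 0.234]
eef_rot: [0.741, -0.671, -0.001, 0.001]
contact_force: [-1.0, 1.1, -0.8]
opening: 0.005
clock: 9.05
tool_pos: [0.3273, 0.2872, 0.2341]
eef_rot: [0.743, -0.67, -0.002, 0.0]
contact_force: [0.7, -0.0, -0.1]
opening: 0.004
(440, 760, 3) (440, 326, 3)
```

```bash
python3 -c "
import cv2,pickle,numpy as np
d=pickle.load(open('s3.pkl','rb'))
f=lambda im,k:cv2.convertScaleAbs(cv2.resize(im[:,:,::-1],None,fx=k,fy=k,interpolation=cv2.INTER_CUBIC),alpha=1.3)
a=f(d['top']['image'][130:280,140:440],1.8);b=f(d['side']['image'][80:330,200:340],270/250*2)
cv2.imwrite('pics/c5.png',np.hstack([cv2.copyMakeBorder(a,0,b.shape[0]-a.shape[0],0,0,0) if 0 else np.vstack([a,np.zeros((b.shape[0]-a.shape[0],a.shape[1],3),np.uint8)])[:, :490],b]))"
```

```text
(no output)
```

View pics/c5.png

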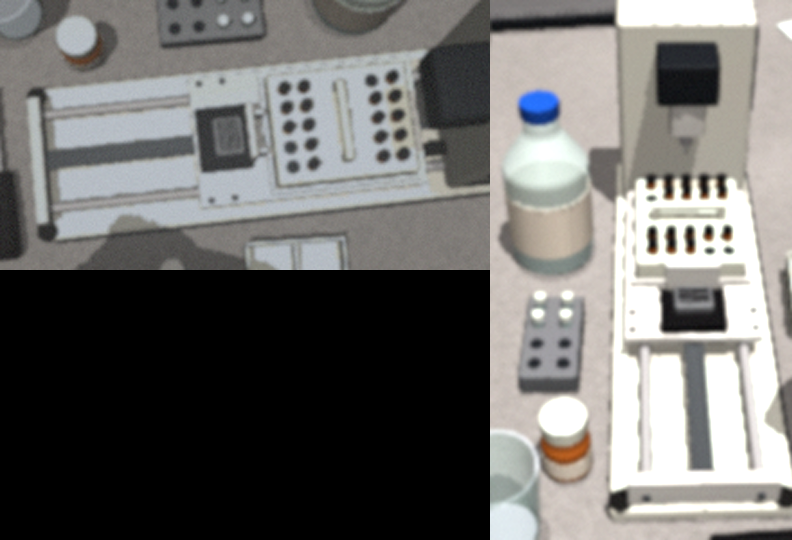

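The top view shows the carriage against the bumpers, with the button at crop (231,136). In the side view the button stands raised, the rack is seated and the bystanders are in place. One numeric check, then I hand in.

Run:
```python
from h import *
import pickle
from plant import r
T=pickle.load(open("s3.pkl","rb"))["top"]
p=ray(T,140+231.5/1.8-.5,130+136.5/1.8-.5,.069);q=ray(T,208.2,211.7,.069)
print("button travel",np.linalg.norm(p-q),p)
s=r.get_state();print(s["contact_force"],s["clock"]);r.finish_job()
```

```text
button travel 0.09951158443587613 [0.56642597 0.06323355 0.069     ]
[ 0.53619973 -0.11658037 -0.1928098 ] 9.15
the job is handed in; nothing more can be done
```

The carriage is at its end stop with the button back up, and the job was handed in at 9.15 s; `finish_job` gives no verdict. I pressed the button fully down with the shut fingertips (about 15 N). I kept it pressed while pushing the carriage about 100 mm to the bumpers, then lifted so the button could spring up, and withdrew.

**Last checks:**
- **End stop:** it was hard, with the push force rising from 14.7 to 19.7 N for 0.1 mm of motion.
- **Final pictures:** they show the carriage at the bumpers, the button raised, the rack seated and the bystanders in view where they stood. I judged these by eye and did not measure them.
- **Robot:** the arm is clear, with the contact reading near zero.

**Disagreements:** the travel figures differ slightly. The fingers moved 102 mm and the carriage edge 102 mm (side view), but the button moved 99.5 mm (top view), which is within pixel and calibration error. My two first estimates of the button's place along the rods differed by about 6 mm, so I pressed a little away from the tab. The fingertips themselves were hidden from both cameras during the press, so the press depth rests on tool height and force alone.

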